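Shut and bolt the filled soap drawer

TASK

Two small wooden drawer boxes stand open on the table; one drawer holds coral soaps, the other is empty. Nothing needs gripping: push the drawer with the soaps fully home with your fingertips, and only then push the knob of that box's bolt across, all the way over the drawer front, so that it cannot come open. Do not lift the box or shove it along the table, and leave the empty box standing open and the small things on the table as they are.

Things in the scene. Friction and masses are not known exactly. Their poses are not given: they have to be found in the camera images.
- stock_box: Box with the soaps: loose, 2.0 to 2.8 kg, pale wood, 130 mm deep (x), 180 wide (y), 85 high; yaw -0.1 to 0.35 rad. Origin: centre of its underside, on the table. x points from front to back, y to the left when facing it, z up. Front face at its x = -0.065: drawer at y -0.031 to 0.076, z 0.010 to 0.074; right of it a fixed upright with the bolt.
- stock_front (a point): Centre of the outer face of the soap drawer's front, 42 mm above the table; moves with it. Flat, darker wood, 107 mm wide, 10 thick, top at 74 mm, but a finger notch lowers the middle 41 mm to 60 mm. Pushed shut along the box's +x against about 1.5 N of friction.
- stock_drawer (a joint): How far the drawer with the soaps stands out, in m: 0 fully home (the front flush with the box face), 0.09 at most; at the start 0.060 to 0.085.
- stock_knob (a point): Centre of the steel ball (15 mm across, 6 mm stem) on that box's bolt, 55 mm above the table, 30 mm in front of the box face; moves with the bolt. At the start at y = -0.066 in the box's frame. Slides along the box's +y, towards the drawer, against about 1 N, and stays where left. 40 mm on its right side are free.
- stock_bolt (a joint): Travel of that bolt in m: 0 drawn back (start), 0.036 fully across, its bar then lying over the drawer front.
- spare_box: The other box, of the same make and size, with the empty drawer; to be left alone. Same axes.
- spare_front (a point): The same point on the empty box's drawer front.
- spare_knob (a point): The same ball on the empty box's bolt.
- spare_drawer (a joint): How far the empty drawer stands out, in m; 0.060 to 0.085.
- spare_bolt (a joint): Travel of the empty box's bolt in m; 0 drawn back.
- votive: Loose bystander: pink studded candle pot, 76 mm across, 62 mm high; origin at the centre of its underside.
- tealight: Loose bystander: tealight, 38 mm across, 20 mm high; origin at the centre of its underside.
- toadstool: Loose bystander: small red toadstool ornament, 63 mm across, 80 mm high; origin at the centre of its underside.

How it is judged:
On the way, in this order (a step that is already met when the one before it is completed fails the run):
1. the drawer with the soaps is fully home, its bolt still drawn back (value of joint stock_drawer below 0.004 m and value of joint stock_bolt below 0.012 m), for 0.2 s.
2. its bolt is pushed fully across (value of joint stock_bolt above 0.031 m and value of joint stock_drawer below 0.004 m), for 0.2 s.
At the end, for the whole second after the job is handed in: Soap drawer home within 4 mm, its bolt across (31 of 36 mm or more), its box flat, at rest, within 30 mm of its start; the empty drawer still out 45 mm or more with its bolt drawn back; empty box within 15 mm and small things within 20 mm of their starts (all of step 2 and distance of stock_box from where it was at the start of the episode below 0.03 m and angle between stock_box's own z axis and vertical below 0.05 rad and linear speed of stock_box below 0.01 m/s and value of joint spare_drawer above 0.045 m and value of joint spare_bolt below 0.008 m and distance of spare_box from where it was at the start of the episode below 0.015 m and distance of each of votive, tealight, toadstool from where it was at the start of the episode below 0.02 m); the robot touches nothing.
It fails at once if the bolt is slid across before the drawer is home (value of joint stock_bolt above 0.012 m and value of joint stock_drawer above 0.008 m).
It fails at once if the box with the soaps is lifted or tipped (height (world z) of stock_box above 0.012 m or angle between stock_box's own z axis and vertical above 0.1 rad).
It fails at once if the box with the soaps is shoved along the table (distance of stock_box from where it was at the start of the episode above 0.03 m).
It fails at once if the empty box, its drawer or its bolt is disturbed (distance of spare_box from where it was at the start of the episode above 0.015 m or distance of any of spare_front, spare_knob from where it was at the start of the episode above 0.02 m).
It fails at once if a small thing on the table is moved or lifted (distance of any of votive, tealight, toadstool from where it was at the start of the episode above 0.02 m).
It also fails if it takes over 48 s, if anything falls off the work surface, if the arm or the gripper's body presses on something with over 40 N, if the wrist force passes 120 N, or if a joint passes its speed limit or range.

ROBOT

A 6-joint arm with a two-finger parallel gripper is mounted at the origin on a cart in front of the work surface, level with it; the furniture and walls round the work are solid. World frame = base frame: x ahead of the robot, y to its left, z up, the work surface at z = 0. Lengths are in m, angles in rad, forces in N, time in s.
With the tool pointing down it reaches from about 0.25 to 0.8 m from the base axis. Payload 3.9 kg.
Tool frame: the origin (TCP) lies at the very end of the fingers, on their centre line; the grasp point (between the pads) lies env.tcp_to_grasp behind it (env.tcp_to_grasp is the distance from the TCP to the grasp point, in m); z points along the fingers, y is the direction in which the jaws open and shut (so a half turn about z gives the same grasp; the last joint's range is limited). The gripper opens to 85 mm and grips with 20 to 120 N. Pads are 22 mm wide; open, the fingers measure 114 mm over their backs; the gripper's body (76 mm by 85 mm) begins 54 mm behind the grasp point. The pads swing forward as they close: fully open they stand 13 mm farther back than shut.
Start: joints at [-1.189, 0.26, -0.138, 1.173, 0, 1.571], TCP at [0.196, -0.487, 0.231] pointing down, gripper open.
Joint ranges: [-2.78, 2.78], [-0.83, 1.72], [-1.28, 1.37], [-1.9, 2.12], [-1.57, 1.48], [-3.14, 3.14]. Speed limits (rad/s): [2.57, 2.57, 3.14, 3.14, 3.14, 3.14].

INTERFACE

Orientations are given as a unit quaternion [w, x, y, z].
In Python, from rig import env, cams gives the robot as it stands. The module is installed in compiled form; this text tells all that it offers.
- The arm moves only by the tool carry_out, never from a script. Its argument "deltas" is a list of rows, each an object with "xyz": the shift along the tool's x, y, z in units of 40 mm (1.0 is 40 mm), a list of three; "twist": the turn about the tool's z in degrees; "fingers": the opening, from -1 (shut) to 1 (fully open). In form: [{"xyz": [x, y, z], "twist": twist, "fingers": fingers}, ...]. A call has 1 to 10 rows; each row shifts and turns the commanded pose from where the row before left it, along the tool's axes as they then stand; what a row does not reach is not made up. A row lasts 1/8 s, in which the tool goes at most 62.5 mm and 10.7 degrees, less where a joint would pass 70% of its speed; a pose out of reach is approached as far as the arm can. A call is refused whole if a number of a shift passes 1 or a number of a turn 10.7, either way. A call with a gripper value outside its range is refused whole. The fingers move at their own pace and stop on an object; the grip force is fixed at half the most. Time passes only in rows, so rows that do not move let the fingers close. It gives the time, the measured TCP pose, the force and the opening at its end, in the units of the state.
- env.get_state(): the state, without advancing time (a new reading comes with each control period).
- cams.camera(name): name is "scene" or "top" or "wrist"; returns a dict with "frame" (480x640x3 uint8, red, green, blue), "intrinsics" (3x3 intrinsics, pixels), "k1" (the pictures are not rectified: a ray, as slopes to the right and down, at radius r is drawn at 1 + k1 r^2 times it, then the intrinsics apply), "cam_to_world" (4x4, takes a point from camera to world coordinates); the wrist camera has in their place "mount" (4x4, takes a point from camera to tool coordinates, whose origin is the TCP and whose axes are the flange's). Camera axes: x right, y up, looking along -z (the intrinsics and any distortion apply to the point x, -y, -z); pixel columns grow to the right and rows downward; lengths in m; the calibration is good to about 2 mm. A picture is of the moment at which its call begins: read the wrist's pose just before it. There is no depth.
- env.close_job(): hands the job in, once; it reports no verdict.
Trained networks look in the newest picture that a camera, given by its name, has taken for a name from the list of things; names that differ only in an ending like _2 or _b are one class to them, and where a whole thing is asked for, a point or a joint stands for the part that bears it (a point fixed in the world has none). Each returns a list of dicts, best first, with "p" (0 to 1); they miss things now and then, are a little off and sometimes report something else, mostly with a low value. They report only what shows in the picture. A call takes as long as a camera call.
- cams.trace(name, camera): "pixels" (480x640 bool, what is visible of it) and "rect" ([left, top, width, height] in pixels, round what is visible of it).
- cams.pinpoint(name, camera): "position" ([column, row] in pixels: a listed point, or the origin of a listed thing).
The state is a dict: "clock": time; "joint_positions": joint angles; "qd": joint speeds; "joint_efforts": joint torques, N m; "eef_pos": TCP position; "tool_rot": TCP orientation; "force": force on the tool from outside, world axes, zero at the start; "ft_torque": the same for the moment, N m; "finger_gap": opening from 0.0 (shut) to 1.0 (fully open).
Only numpy, scipy, OpenCV 4.12 (cv2) and the standard library are available. Lean on these libraries where they do the work, as an engineer would, in place of code of your own. Each camera call takes 0.05 s, during which the arm holds its last target.

## Working session

There is one attempt and no reset: what is moved stays moved. The work goes in short steps, Python scripts to look and compute and a tool call to move; the robot and the scene stay as the last step left them, time stands still between calls to the robot, and variables do not carry over. Pictures are saved under pics/ and viewed, and the job is handed in when it is done.

Besides the shell and the picture viewer there is one more tool, called after ">>>" in YAML: its name, and indented under it one key for each argument. carry_out: Moves the arm, as the interface text tells. Its arguments: {"type":"object","properties":{"deltas":{"type":"array"}},"required":["deltas"]}

```bash
mkdir -p pics
cat > h.py <<'E'
import numpy as np, cv2
from rig import env, cams
from scipy.spatial.transform import Rotation as R
def ray(c,px,T=None):
    K=np.array(c["intrinsics"]); k1=c["k1"]
    d=np.array([(px[0]-K[0,2])/K[0,0],(px[1]-K[1,2])/K[1,1]])
    u=d.copy()
    for _ in range(30): u=d/(1+k1*(u@u))
    T=np.array(c["cam_to_world"]) if T is None else T
    return T[:3,3], T[:3,:3]@np.array([u[0],-u[1],-1.0])
def atz(c,px,z,T=None):
    o,d=ray(c,px,T); return o+d*(z-o[2])/d[2]
def proj(c,P,T=None):
    K=np.array(c["intrinsics"]); T=np.array(c["cam_to_world"]) if T is None else T
    p=T[:3,:3].T@(np.array(P)-T[:3,3]); u=np.array([p[0],-p[1]])/-p[2]
    u=u*(1+c["k1"]*(u@u)); return K[:2,:2]@u+K[:2,2]
E
python3 - <<'E'
from h import *
print(env.get_state(), env.tcp_to_grasp)
for n in ["scene","top"]:
    c=cams.camera(n); cv2.imwrite(f"pics/{n}0.png",c["frame"][:,:,::-1]); print(n,np.round(c["cam_to_world"],3).tolist(),c["k1"])
    for t,z in [("stock_box",0),("stock_front",.042),("stock_knob",.055),("spare_box",0),("spare_front",.042),("spare_knob",.055),("votive",0),("tealight",0),("toadstool",0)]:
        for r in cams.pinpoint(t,n)[:2]:
            print(t,np.round(r["p"],2),np.round(r["position"],1),np.round(atz(c,r["position"],z),4))
E
```

```text
{'clock': 0.0, 'joint_positions': array([-1.18896870e+00,  2.60687440e-01, -1.39405262e-01,  1.17270175e+00,
        1.65674333e-05,  1.57078886e+00]), 'qd': array([-0.00089762, -0.00187216, -0.00086002,  0.00011385,  0.00025315,
        0.00093561]), 'joint_efforts': array([-1.93419968e-03, -4.05671597e+01,  2.53927857e+01,  1.86172896e-02,
       -2.22170788e-04,  2.37231514e-07]), 'eef_pos': array([ 0.19536791, -0.48654026,  0.23044943]), 'tool_rot': array([-9.82485346e-04,  9.81830046e-01,  1.89759750e-01, -1.81441798e-04]), 'force': array([ 0.41270819, -0.57782477, -0.64466793]), 'ft_torque': array([ 0.00573015, -0.05352923,  0.03517873]), 'finger_gap': 0.9977860458683884} 0.0187
scene [[0.672, 0.318, -0.669, -0.322], [-0.741, 0.304, -0.599, -0.829], [0.013, 0.898, 0.44, 0.65], [0.0, 0.0, 0.0, 1.0]] -0.12368218259739201
stock_box 0.63 [401.5 289.4] [ 0.6101 -0.2919  0.    ]
stock_front 0.64 [360.4 292.3] [ 0.4703 -0.2609  0.042 ]
stock_front 0.37 [318.6 266.7] [ 0.4952 -0.1026  0.042 ]
stock_knob 0.43 [394.  295.1] [ 0.4975 -0.3385  0.055 ]
stock_knob 0.18 [400. 290.] [ 0.5263 -
[... 360 characters left out ...]
], [-0.998, 0.065, -0.013, -0.049], [0.002, 0.216, 0.976, 1.28], [0.0, 0.0, 0.0, 1.0]] 0.00044511505792115696
stock_box 0.58 [426.5 224. ] [ 0.6119 -0.2928  0.    ]
stock_front 0.76 [409.2 277.1] [ 0.473  -0.2481  0.042 ]
stock_front 0.57 [192.  243.8] [0.5173 0.2578 0.042 ]
stock_knob 0.43 [450.6 266.3] [ 0.5021 -0.3395  0.055 ]
spare_box 0.77 [179.  204.9] [0.6195 0.3111 0.    ]
spare_front 0.83 [154.7 250.9] [0.4948 0.342  0.042 ]
spare_knob 0.71 [453.1 265.3] [ 0.5048 -0.3451  0.055 ]
spare_knob 0.46 [192.9 242.8] [0.5173 0.2528 0.055 ]
votive 0.87 [328.9 237.3] [ 0.5632 -0.0589  0.    ]
tealight 0.6 [280.5 260.3] [0.4994 0.0529 0.    ]
toadstool 0.56 [285.5 213.7] [0.6148 0.0501 0.    ]
```

View pics/top0.png

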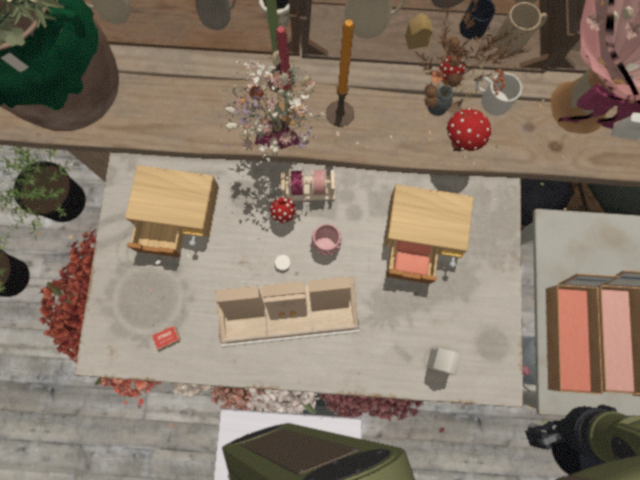

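View pics/scene0.png

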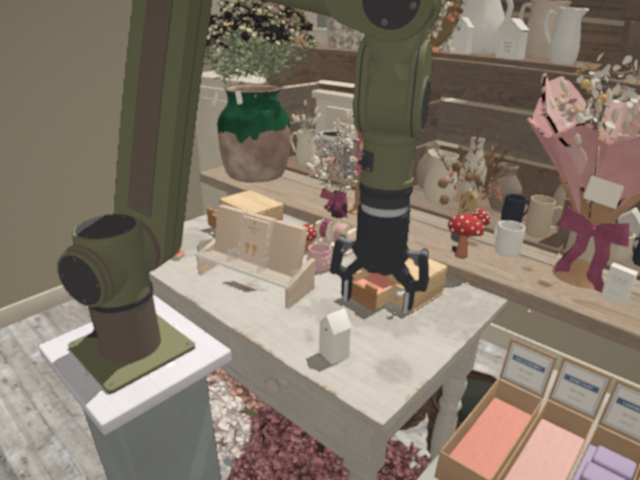

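Run:
```python
import cv2
i=cv2.imread("pics/top0.png"); cv2.imwrite("pics/top0c.png",cv2.resize(i[150:310,370:530],None,fx=3.7,fy=3.7,interpolation=cv2.INTER_CUBIC))
cv2.imwrite("pics/top0d.png",cv2.resize(i[150:310,110:270],None,fx=3.7,fy=3.7,interpolation=cv2.INTER_CUBIC))
```

```text
(no output)
```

View pics/top0c.png

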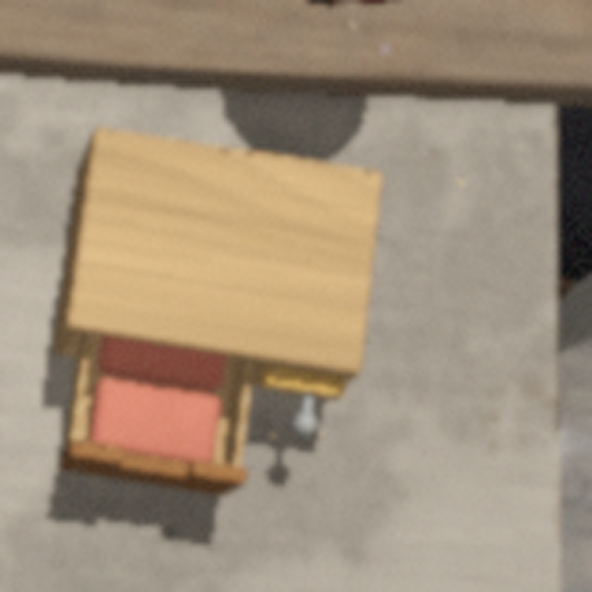

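View pics/top0d.png

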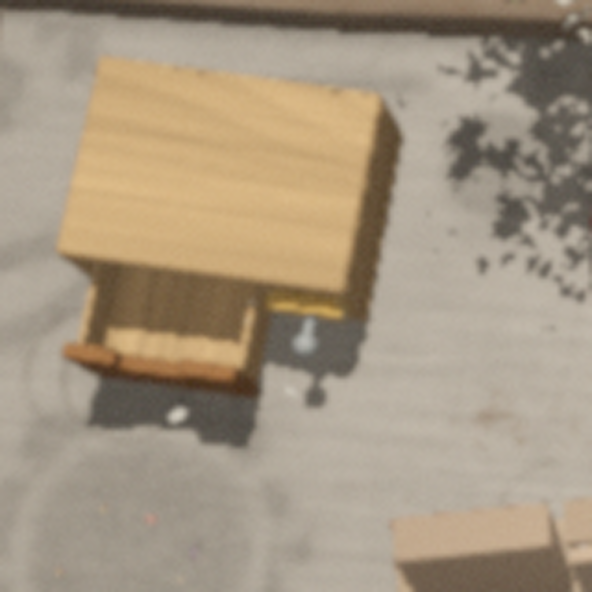

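The top view shows the soap box on the right, with top corners at about (396,185), (473,197), (467,251) and (388,238). Its drawer front is at (409,278) and its knob at (452,262). The empty box is on the left. A small white house stands at (443,360) and a three-compartment stand at (287,310). I'll fit the box pose next.

Run:
```python
from h import *
from scipy.optimize import least_squares
c=cams.camera("top")
f=lambda p:np.array([370+p[0]/3.7,150+p[1]/3.7])-0.0
# corners FL? : back-left, back-right, front-right, front-left (z .085)
px=[f(p) for p in [(97,130),(382,175),(358,374),(66,326)]]
loc=[(.065,.09),(.065,-.09),(-.065,-.09),(-.065,.09)]
for p in px: print(np.round(atz(c,p,.085),4))
def W(q,l,z): 
    a=q[2]; return np.array([q[0]+np.cos(a)*l[0]-np.sin(a)*l[1],q[1]+np.sin(a)*l[0]+np.cos(a)*l[1],z])
def res(q): return np.concatenate([proj(c,W(q,l,.085))-p for l,p in zip(loc,px)]+[0.7*(proj(c,W(q,(-.095,-.066),.055))-f((305,416)))])
s=least_squares(res,[.6,-.29,0.1]); q=s.x; print(q,np.round(s.fun,1))
# drawer
for p in [(70,458),(242,480)]: print("front top outer corners", np.round(atz(c,f(p),.074),4))
ko=W(q,(-.095,-.066),.055); print("knob",ko,proj(c,ko), np.round(atz(c,f((305,416)),.055),4))
for d in (.06,.07,.08): print(d,[np.round((proj(c,W(q,(-.065-d,y),.074))-[370,150])*3.7) for y in (.076,-.031)])
for P in [(443,346),(458,352),(443,372),(432,368)]: print("house",atz(c,P,0.05))
```

```text
[ 0.6773 -0.205   0.085 ]
[ 0.6601 -0.3818  0.085 ]
[ 0.5336 -0.3679  0.085 ]
[ 0.5515 -0.1906  0.085 ]
[ 0.60647065 -0.28640635 -0.09962642] [-0.7 -1.2  0.3 -0.9  0.7  0.4 -0.1  0.3 -0.3  1.8]
front top outer corners [ 0.4725 -0.1975  0.074 ]
front top outer corners [ 0.4661 -0.3015  0.074 ]
knob [ 0.50537725 -0.34263022  0.055     ] [452.01199173 264.97395132] [ 0.5113 -0.3435  0.055 ]
0.06 [array([ 73., 430.]), array([248., 459.])]
0.07 [array([ 70., 446.]), array([246., 475.])]
0.08 [array([ 68., 462.]), array([244., 492.])]
house [ 0.32281874 -0.32629439  0.05      ]
house [ 0.31199972 -0.35964145  0.05      ]
house [ 0.26680124 -0.32723611  0.05      ]
house [ 0.27373751 -0.30295023  0.05      ]
```

```bash
cat >> h.py <<'E'
def go(P):
    s=env.get_state(); w=s["tool_rot"]; r=R.from_quat([w[1],w[2],w[3],w[0]])
    d=r.inv().apply(np.array(P)-s["eef_pos"])/0.04
    return np.round(d,2)
def W(q,l,z):
    a=q[2]; return np.array([q[0]+np.cos(a)*l[0]-np.sin(a)*l[1],q[1]+np.sin(a)*l[0]+np.cos(a)*l[1],z])
E
echo ok
```

```text
ok
```

>>> carry_out:
  deltas:
    - {"xyz":[0,0,0],"twist":9.2,"fingers":-1}
    - {"xyz":[0,0,0],"twist":9.2,"fingers":-1}
    - {"xyz":[0,0,0],"twist":9.2,"fingers":-1}
    - {"xyz":[0,0,0],"twist":0,"fingers":-1}

```text
clock: 1.55
eef_pos: [0.1956, -0.4872, 0.2313]
tool_rot: [-0.0, 0.999, -0.049, 0.0]
force: [0.5, -0.3, -0.9]
finger_gap: 0.143
```

Run:
```python
from h import *
s=env.get_state(); print(s["eef_pos"],s["tool_rot"],s["finger_gap"],s["joint_positions"])
q=[.6065,-.2864,-.0996]
T=W(q,(-.19,.0225),.20); print(T,go(T))
```

```text
[ 0.19562379 -0.48719304  0.23130276] [-7.65516054e-07  9.98799412e-01 -4.89870864e-02  5.28771083e-06] 0.14348099362160702 [-1.18897586e+00  2.60012732e-01 -1.38086469e-01  1.17269410e+00
  1.02484396e-05  2.05063019e+00]
[ 0.41967893 -0.24511878  0.2       ] [ 4.98 -6.57  0.78]
```

>>> carry_out:
  deltas:
    - {"xyz":[0.62,-0.82,0.1],"twist":0,"fingers":-1}
    - {"xyz":[0.62,-0.82,0.1],"twist":0,"fingers":-1}
    - {"xyz":[0.62,-0.82,0.1],"twist":0,"fingers":-1}
    - {"xyz":[0.62,-0.82,0.1],"twist":0,"fingers":-1}
    - {"xyz":[0.62,-0.82,0.1],"twist":0,"fingers":-1}
    - {"xyz":[0.62,-0.82,0.1],"twist":0,"fingers":-1}
    - {"xyz":[0.62,-0.82,0.1],"twist":0,"fingers":-1}
    - {"xyz":[0.62,-0.82,0.1],"twist":0,"fingers":-1}
    - {"xyz":[0,0,0],"twist":0,"fingers":-1}
    - {"xyz":[0,0,0],"twist":0,"fingers":-1}

```text
clock: 2.8
eef_pos: [0.419, -0.246, 0.1993]
tool_rot: [0.0, 0.999, -0.049, -0.0]
force: [-0.1, 1.0, 0.5]
finger_gap: 0.003
```

```bash
cat > wr.py <<'E'
from h import *
import sys
def wrist(tag):
    s=env.get_state(); c=cams.camera("wrist"); w=s["tool_rot"]
    M=np.eye(4); M[:3,:3]=R.from_quat([w[1],w[2],w[3],w[0]]).as_matrix(); M[:3,3]=s["eef_pos"]
    T=M@np.array(c["mount"]); cv2.imwrite(f"pics/{tag}.png",c["frame"][:,:,::-1]); return s,c,T
if __name__=="__main__":
    s,c,T=wrist(sys.argv[1]); print(s["clock"],s["eef_pos"],s["finger_gap"],s["force"]); print(np.round(T,3).tolist())
    for t,z in [("stock_front",.042),("stock_knob",.055),("stock_box",0)]:
        for r in cams.pinpoint(t,"wrist")[:2]: print(t,r["p"],r["position"],np.round(atz(c,r["position"],z,T),4))
E
python3 wr.py w1
```

```text
2.8 [ 0.41895731 -0.24596607  0.19929294] 0.003110707730432736 [-0.14023642  0.97896462  0.54346335]
[[-0.098, 0.943, 0.318, 0.5], [-0.995, -0.093, -0.031, -0.254], [-0.0, -0.32, 0.947, 0.341], [0.0, 0.0, 0.0, 1.0]]
stock_knob 0.91 [429.1, 101.0] [ 0.5052 -0.3418  0.055 ]
```

View pics/w1.png

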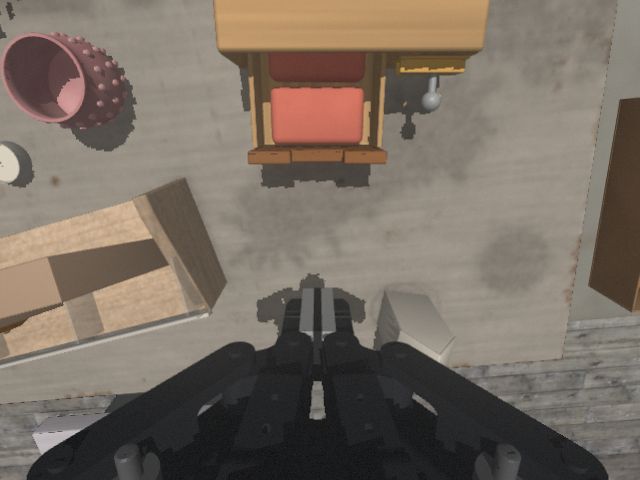

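The wrist picture shows the box front edge level at row 53, the drawer front at columns 248–386 and rows 148–163, and the knob at (430,101). All of this agrees with the fit.

Run:
```python
from wr import *
s,c,T=wrist("w1b")
q=np.array([.6065,-.2864,-.0996])
def inv(P): 
    a=q[2]; d=P[:2]-q[:2]; return np.round([np.cos(a)*d[0]+np.sin(a)*d[1],-np.sin(a)*d[0]+np.cos(a)*d[1]],4)
for n,p,z in [("boxFL",(219,53),.085),("boxFR",(484,53),.085),("frL",(248,163),.074),("frR",(386,163),.074),("frLtop",(248,150),.074),("frRtop",(386,150),.074),("knob",(431,101),.055)]:
    print(n,inv(atz(c,p,z,T)))
print(go(W(q,(-.19,.0225),.035)), inv(s["eef_pos"]))
```

```text
boxFL [-0.067   0.0866]
boxFR [-0.0673 -0.0909]
frL [-0.1409  0.0741]
frR [-0.1411 -0.0319]
frLtop [-0.1312  0.0735]
frRtop [-0.1313 -0.0313]
knob [-0.0957 -0.0677]
[ 0.02 -0.04  4.11] [-0.1909  0.0209]
```

Run:
```python
from wr import *
s,c,T=wrist("w1c")
for p in [(185,180),(135,198),(226,286),(210,316)]:
    print(p,[np.round(atz(c,p,z,T)[:2],3) for z in (0,.06,.1)])
t=cams.camera("top")
for p in [(357,328),(355,279),(348,280),(310,284)]:
    print(p,[np.round(atz(t,p,z)[:2],3) for z in (0,.06,.1)])
```

```text
(185, 180) [array([ 0.457, -0.118]), array([ 0.464, -0.142]), array([ 0.469, -0.158])]
(135, 198) [array([ 0.444, -0.063]), array([ 0.454, -0.097]), array([ 0.46 , -0.119])]
(226, 286) [array([ 0.337, -0.137]), array([ 0.365, -0.157]), array([ 0.384, -0.171])]
(210, 316) [array([ 0.301, -0.112]), array([ 0.336, -0.137]), array([ 0.359, -0.153])]
(357, 328) [array([ 0.352, -0.137]), array([ 0.349, -0.133]), array([ 0.347, -0.13 ])]
(355, 279) [array([ 0.466, -0.127]), array([ 0.458, -0.123]), array([ 0.452, -0.121])]
(348, 280) [array([ 0.463, -0.11 ]), array([ 0.454, -0.108]), array([ 0.449, -0.106])]
(310, 284) [array([ 0.447, -0.021]), array([ 0.44 , -0.023]), array([ 0.434, -0.023])]
```

>>> carry_out:
  deltas:
    - {"xyz":[0,0,0.85],"twist":0,"fingers":-1}
    - {"xyz":[0,0,0.85],"twist":0,"fingers":-1}
    - {"xyz":[0,0,0.85],"twist":0,"fingers":-1}
    - {"xyz":[0,0,0.85],"twist":0,"fingers":-1}
    - {"xyz":[0,0,0.7],"twist":0,"fingers":-1}
    - {"xyz":[0,0,0],"twist":0,"fingers":-1}
    - {"xyz":[0,0,0],"twist":0,"fingers":-1}

```text
clock: 4.03
eef_pos: [0.4197, -0.2464, 0.0362]
tool_rot: [0.0, 0.999, -0.05, 0.0]
force: [0.4, 0.1, 1.4]
finger_gap: -0.0
```

>>> carry_out:
  deltas:
    - {"xyz":[0.3,0,0],"twist":0,"fingers":-1}
    - {"xyz":[0.3,0,0],"twist":0,"fingers":-1}
    - {"xyz":[0.3,0,0],"twist":0,"fingers":-1}
    - {"xyz":[0.2,0,0],"twist":0,"fingers":-1}
    - {"xyz":[0.2,0,0],"twist":0,"fingers":-1}
    - {"xyz":[0.2,0,0],"twist":0,"fingers":-1}
    - {"xyz":[0.2,0,0],"twist":0,"fingers":-1}
    - {"xyz":[0.2,0,0],"twist":0,"fingers":-1}
    - {"xyz":[0.2,0,0],"twist":0,"fingers":-1}
    - {"xyz":[0,0,0],"twist":0,"fingers":-1}

```text
clock: 5.28
eef_pos: [0.5042, -0.2547, 0.0354]
tool_rot: [0.0, 0.999, -0.05, 0.001]
force: [0.0, -0.3, -0.0]
finger_gap: -0.001
```

```bash
python3 wr.py w2
```

```text
5.275 [ 0.50422821 -0.25470658  0.03540633] -0.0012431260016535254 [ 0.03324981 -0.25238044 -0.01173578]
[[-0.099, 0.944, 0.316, 0.585], [-0.995, -0.094, -0.031, -0.263], [0.0, -0.318, 0.948, 0.178], [0.0, 0.0, 0.0, 1.0]]
stock_front 0.7 [314.0, 290.0] [ 0.5144 -0.2541  0.042 ]
stock_knob 0.77 [532.7, 306.7] [ 0.5048 -0.3425  0.055 ]
stock_box 0.97 [365.7, 65.7] [ 0.6068 -0.2877  0.    ]
```

View pics/w2.png

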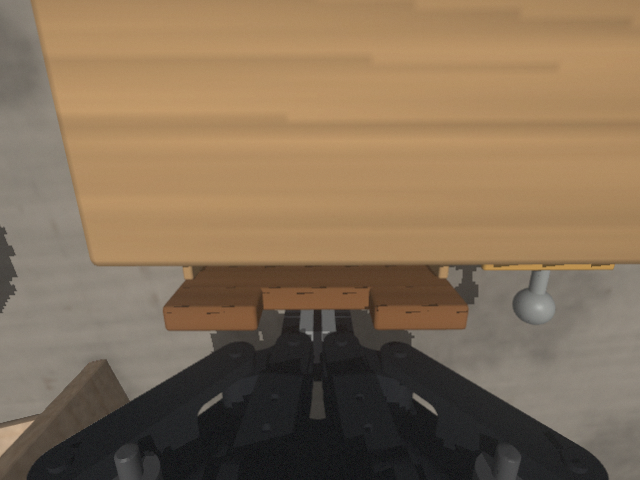

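The drawer is now closing. Its front sits at rows 305–330 with the box edge at row 265, so about 27 mm is left. The knob at (533,306) has not moved.

>>> carry_out:
  deltas:
    - {"xyz":[0.15,0,0],"twist":0,"fingers":-1}
    - {"xyz":[0.15,0,0],"twist":0,"fingers":-1}
    - {"xyz":[0.15,0,0],"twist":0,"fingers":-1}
    - {"xyz":[0.1,0,0],"twist":0,"fingers":-1}
    - {"xyz":[0,0,0],"twist":0,"fingers":-1}

```text
clock: 6.1
eef_pos: [0.5256, -0.2567, 0.0353]
tool_rot: [0.0, 0.999, -0.05, 0.001]
force: [-0.4, 0.3, 0.3]
finger_gap: 0.003
```

```bash
python3 wr.py w3
```

```text
6.1 [ 0.52559414 -0.256685    0.03532916] 0.0032215610560914765 [-0.41499079  0.34389043  0.2737143 ]
[[-0.1, 0.943, 0.317, 0.606], [-0.995, -0.094, -0.032, -0.265], [-0.0, -0.318, 0.948, 0.178], [0.0, 0.0, 0.0, 1.0]]
stock_knob 0.63 [523.6, 351.7] [ 0.5046 -0.3427  0.055 ]
stock_box 0.97 [367.8, 115.9] [ 0.6058 -0.2894  0.    ]
```

View pics/w3.png

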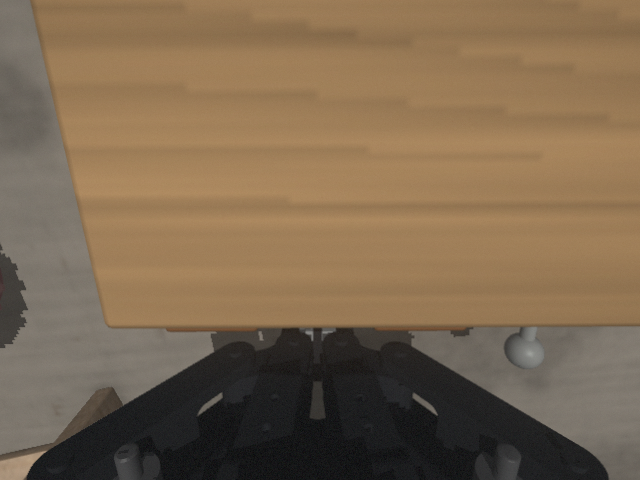

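>>> carry_out:
  deltas:
    - {"xyz":[0.08,0,0],"twist":0,"fingers":-1}
    - {"xyz":[0.05,0,0],"twist":0,"fingers":-1}
    - {"xyz":[0,0,0],"twist":0,"fingers":-1}

```text
clock: 6.68
eef_pos: [0.53, -0.257, 0.0353]
tool_rot: [0.0, 0.999, -0.05, 0.0]
force: [-1.1, 0.1, 0.5]
finger_gap: -0.003
```

>>> carry_out:
  deltas:
    - {"xyz":[0.04,0,0],"twist":0,"fingers":-1}
    - {"xyz":[0,0,0],"twist":0,"fingers":-1}

```text
clock: 6.92
eef_pos: [0.531, -0.257, 0.0352]
tool_rot: [-0.0, 0.999, -0.05, -0.0]
force: [-2.7, 0.3, 1.0]
finger_gap: 0.0
```

```bash
python3 wr.py w4
```

```text
6.925 [ 0.53098609 -0.25702582  0.03516938] 3.8191860114308214e-05 [-2.69663048  0.27788507  1.04037818]
[[-0.1, 0.943, 0.319, 0.612], [-0.995, -0.094, -0.032, -0.265], [-0.001, -0.32, 0.947, 0.177], [0.0, 0.0, 0.0, 1.0]]
stock_knob 0.56 [522.4, 362.4] [ 0.5046 -0.343   0.055 ]
stock_box 0.89 [365.0, 127.2] [ 0.606 -0.288  0.   ]
```

View pics/w4.png

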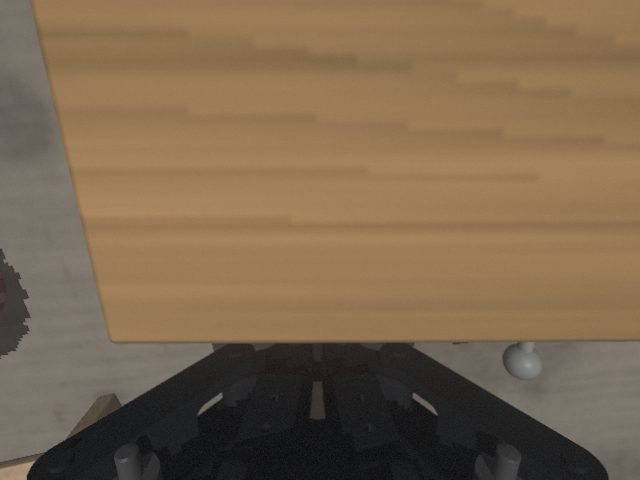

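>>> carry_out:
  deltas:
    - {"xyz":[0.05,0,0],"twist":0,"fingers":-1}
    - {"xyz":[0,0,0],"twist":0,"fingers":-1}

```text
clock: 7.38
eef_pos: [0.5309, -0.2566, 0.0347]
tool_rot: [-0.001, 0.999, -0.05, -0.002]
force: [-6.7, 1.3, 3.1]
finger_gap: -0.0
```

>>> carry_out:
  deltas:
    - {"xyz":[0.05,0,0],"twist":0,"fingers":-1}
    - {"xyz":[0,0,0],"twist":0,"fingers":-1}

```text
clock: 7.62
eef_pos: [0.5308, -0.2561, 0.0341]
tool_rot: [-0.001, 0.999, -0.05, -0.004]
force: [-9.6, 1.4, 2.8]
finger_gap: 0.006
```

>>> carry_out:
  deltas:
    - {"xyz":[-0.4,0,0],"twist":0,"fingers":-1}
    - {"xyz":[-0.8,0,0],"twist":0,"fingers":-1}
    - {"xyz":[-0.6,0,0],"twist":0,"fingers":-1}
    - {"xyz":[0,0,0],"twist":0,"fingers":-1}

```text
clock: 8.12
eef_pos: [0.4628, -0.25, 0.0353]
tool_rot: [-0.0, 0.999, -0.05, -0.0]
force: [0.7, -0.4, 0.6]
finger_gap: 0.002
```

```bash
python3 wr.py w5
python3 - <<'E'
from h import *
c=cams.camera("top"); cv2.imwrite("pics/top1.png",cv2.resize(c["frame"][150:310,370:530,::-1],None,fx=3.7,fy=3.7,interpolation=cv2.INTER_CUBIC))
E
```

```text
8.125 [ 0.46279318 -0.24999796  0.03534511] 0.002156281764729718 [ 0.74700378 -0.3826948   0.55634225]
[[-0.101, 0.943, 0.318, 0.543], [-0.995, -0.095, -0.033, -0.258], [-0.001, -0.319, 0.948, 0.177], [0.0, 0.0, 0.0, 1.0]]
stock_front 0.81 [316.2, 129.9] [ 0.54   -0.2573  0.042 ]
stock_knob 0.86 [555.7, 204.6] [ 0.5056 -0.3419  0.055 ]
```

View pics/w5.png

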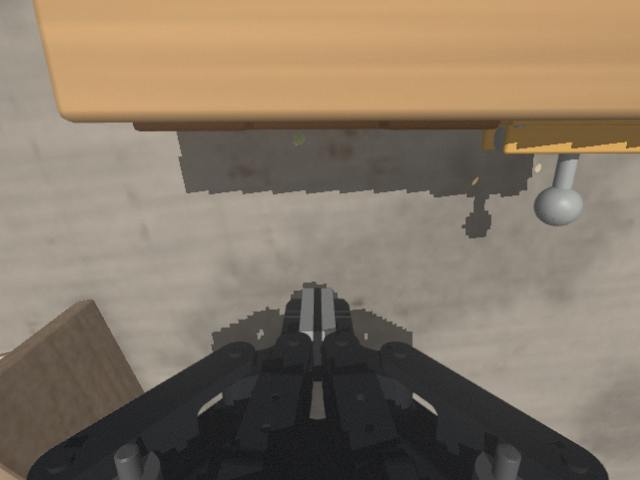

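View pics/top1.png

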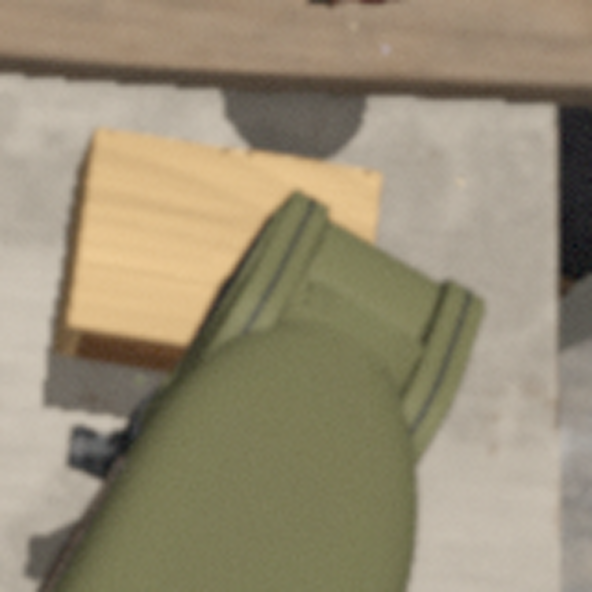

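The drawer front is flush with the box face, at rows 122–130, and the box has not moved. The knob is at (557,205), which is world (0.505,-0.342). I'll move sideways in front of the knob next, then in beside it on its right.

>>> carry_out:
  deltas:
    - {"xyz":[0,0.6,-0.15],"twist":0,"fingers":-1}
    - {"xyz":[0,0.6,0],"twist":0,"fingers":-1}
    - {"xyz":[0,0.6,0],"twist":0,"fingers":-1}
    - {"xyz":[0,0.6,0],"twist":0,"fingers":-1}
    - {"xyz":[0,0.65,0],"twist":0,"fingers":-1}
    - {"xyz":[0,0,0],"twist":0,"fingers":-1}
    - {"xyz":[0,0,0],"twist":0,"fingers":-1}

```text
clock: 9.25
eef_pos: [0.4515, -0.3714, 0.041]
tool_rot: [-0.0, 0.999, -0.05, -0.0]
force: [0.9, -0.3, 0.0]
finger_gap: -0.001
```

```bash
python3 wr.py w6
```

```text
9.25 [ 0.451542   -0.37138549  0.04102457] -0.001298602186126985 [ 0.88323539 -0.32537574  0.01531899]
[[-0.1, 0.943, 0.318, 0.532], [-0.995, -0.094, -0.033, -0.379], [-0.001, -0.32, 0.948, 0.183], [0.0, 0.0, 0.0, 1.0]]
stock_front 0.57 [9.4, 130.5] [ 0.5405 -0.258   0.042 ]
stock_knob 0.68 [230.5, 203.1] [ 0.5056 -0.3434  0.055 ]
stock_knob 0.68 [9.0, 132.3] [ 0.5392 -0.2688  0.055 ]
```

View pics/w6.png

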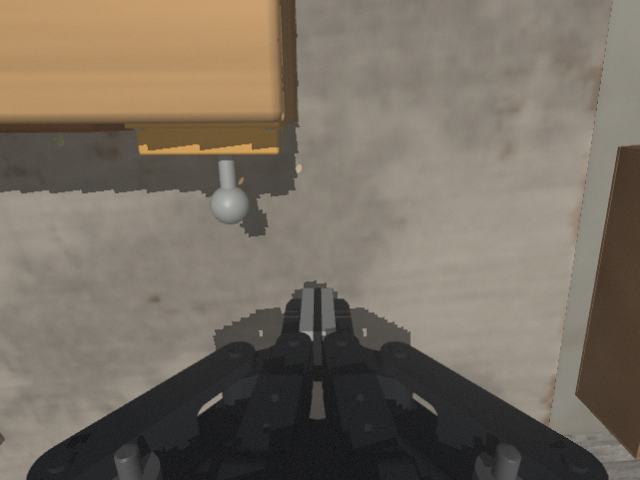

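>>> carry_out:
  deltas:
    - {"xyz":[0.4,0,0],"twist":0,"fingers":-1}
    - {"xyz":[0.4,0,0],"twist":0,"fingers":-1}
    - {"xyz":[0.4,0,0],"twist":0,"fingers":-1}
    - {"xyz":[0,0,0],"twist":0,"fingers":-1}
    - {"xyz":[0,0,0],"twist":0,"fingers":-1}

```text
clock: 10.07
eef_pos: [0.4993, -0.3762, 0.0411]
tool_rot: [-0.0, 0.999, -0.05, -0.0]
force: [0.6, 0.0, 0.5]
finger_gap: -0.002
```

```bash
python3 wr.py w7
```

```text
10.075 [ 0.4993397  -0.37623738  0.0410568 ] -0.0015137644958812901 [0.55712104 0.02960632 0.46021469]
[[-0.099, 0.943, 0.318, 0.58], [-0.995, -0.094, -0.032, -0.384], [-0.001, -0.32, 0.947, 0.183], [0.0, 0.0, 0.0, 1.0]]
stock_knob 0.64 [237.8, 314.8] [ 0.5048 -0.3425  0.055 ]
stock_box 0.88 [118.1, 89.6] [ 0.604  -0.2878  0.    ]
```

View pics/w7.png

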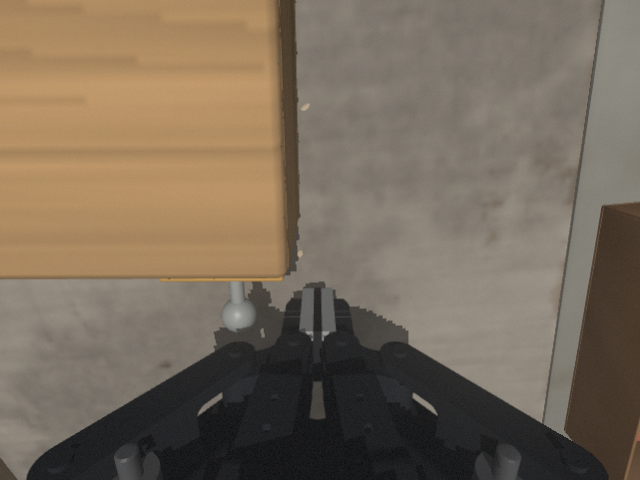

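The knob at (238,315) is directly beside the finger, which is centred at (318,310). I'll push it across.

>>> carry_out:
  deltas:
    - {"xyz":[0,-0.15,0],"twist":0,"fingers":-1}
    - {"xyz":[0,-0.15,0],"twist":0,"fingers":-1}
    - {"xyz":[0,-0.15,0],"twist":0,"fingers":-1}
    - {"xyz":[0,-0.15,0],"twist":0,"fingers":-1}
    - {"xyz":[0,-0.15,0],"twist":0,"fingers":-1}
    - {"xyz":[0,-0.15,0],"twist":0,"fingers":-1}
    - {"xyz":[0,0,0],"twist":0,"fingers":-1}

```text
clock: 11.15
eef_pos: [0.5032, -0.3399, 0.0414]
tool_rot: [-0.0, 0.999, -0.05, 0.0]
force: [-0.4, -0.1, 0.5]
finger_gap: -0.003
```

```bash
python3 wr.py w8
```

```text
11.15 [ 0.50317368 -0.33990707  0.04140143] -0.0025918486406198557 [-0.44431939 -0.08283113  0.52499952]
[[-0.099, 0.943, 0.317, 0.584], [-0.995, -0.093, -0.033, -0.348], [-0.001, -0.319, 0.948, 0.184], [0.0, 0.0, 0.0, 1.0]]
stock_knob 0.75 [267.8, 315.2] [ 0.507  -0.3188  0.055 ]
stock_box 0.83 [190.9, 88.3] [ 0.6049 -0.2871  0.    ]
```

View pics/w8.png

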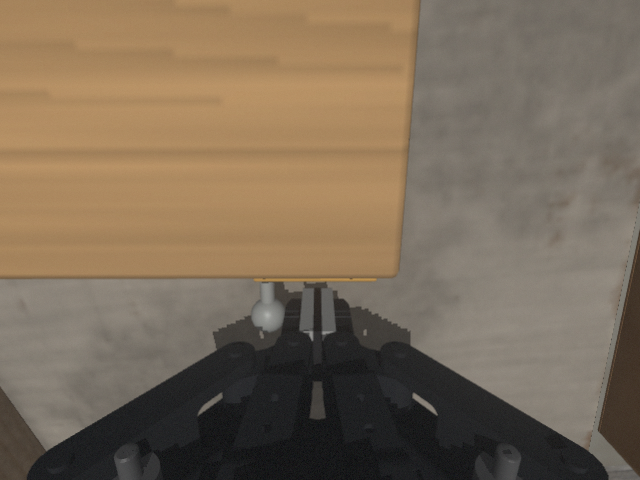

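The knob is riding with the finger at (268,315) and has travelled about 24 mm. About 12 mm remain.

>>> carry_out:
  deltas:
    - {"xyz":[0,-0.1,0],"twist":0,"fingers":-1}
    - {"xyz":[0,-0.1,0],"twist":0,"fingers":-1}
    - {"xyz":[0,-0.06,0],"twist":0,"fingers":-1}
    - {"xyz":[0,0,0],"twist":0,"fingers":-1}

```text
clock: 11.85
eef_pos: [0.504, -0.3301, 0.0413]
tool_rot: [-0.0, 0.999, -0.05, 0.0]
force: [-0.6, -0.9, -1.2]
finger_gap: 0.004
```

>>> carry_out:
  deltas:
    - {"xyz":[0,-0.05,0],"twist":0,"fingers":-1}
    - {"xyz":[0,0,0],"twist":0,"fingers":-1}

```text
clock: 12.1
eef_pos: [0.5042, -0.3282, 0.0413]
tool_rot: [-0.0, 0.999, -0.05, 0.0]
force: [-0.2, -0.1, -0.6]
finger_gap: 0.003
```

>>> carry_out:
  deltas:
    - {"xyz":[0,-0.05,0],"twist":0,"fingers":-1}
    - {"xyz":[0,0,0],"twist":0,"fingers":-1}

```text
clock: 12.35
eef_pos: [0.5043, -0.3271, 0.0414]
tool_rot: [0.001, 0.999, -0.05, -0.0]
force: [-0.7, -4.6, -0.8]
finger_gap: 0.001
```

>>> carry_out:
  deltas:
    - {"xyz":[0,-0.03,0],"twist":0,"fingers":-1}
    - {"xyz":[0,0,0],"twist":0,"fingers":-1}
    - {"xyz":[0,0,0],"twist":0,"fingers":-1}

```text
clock: 12.72
eef_pos: [0.5044, -0.327, 0.0414]
tool_rot: [0.002, 0.999, -0.05, -0.0]
force: [-0.7, -6.1, -2.3]
finger_gap: 0.002
```

```bash
python3 wr.py w9
```

```text
12.725 [ 0.50436545 -0.32697549  0.04142838] 0.0017151639921499518 [-0.73226857 -6.05036766 -2.31147678]
[[-0.101, 0.943, 0.318, 0.585], [-0.995, -0.096, -0.029, -0.335], [0.003, -0.319, 0.948, 0.184], [0.0, 0.0, 0.0, 1.0]]
stock_knob 0.77 [268.3, 315.3] [ 0.5082 -0.3061  0.055 ]
stock_box 0.91 [219.0, 87.1] [ 0.6053 -0.2885  0.    ]
```

View pics/w9.png

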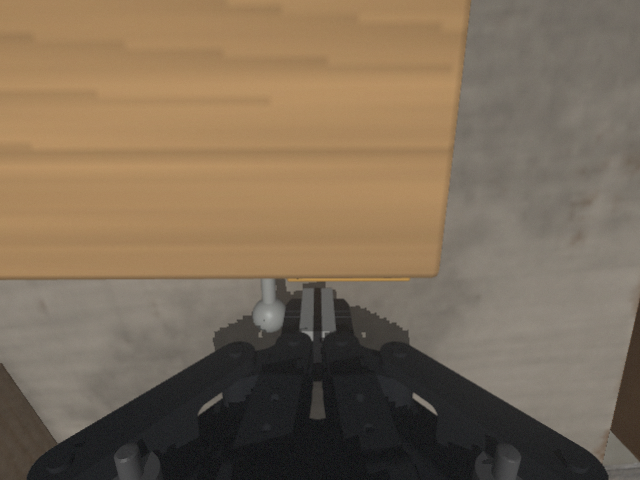

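The knob is at world (0.508,-0.306), a travel of about 36 mm, and it is against the stop at 6 N. I'll back away now: right, out, then up.

>>> carry_out:
  deltas:
    - {"xyz":[0,0.3,0],"twist":0,"fingers":-1}
    - {"xyz":[0,0.2,0],"twist":0,"fingers":-1}
    - {"xyz":[-0.6,0,0],"twist":0,"fingers":-1}
    - {"xyz":[-0.7,0,0],"twist":0,"fingers":-1}
    - {"xyz":[0,0,-0.8],"twist":0,"fingers":-1}
    - {"xyz":[0,0,-0.8],"twist":0,"fingers":-1}
    - {"xyz":[0,0,-0.8],"twist":0,"fingers":-1}
    - {"xyz":[0,0,-0.8],"twist":0,"fingers":-1}
    - {"xyz":[0,0,0],"twist":0,"fingers":-1}
    - {"xyz":[0,0,0],"twist":0,"fingers":-1}

```text
clock: 14.18
eef_pos: [0.4504, -0.3396, 0.1688]
tool_rot: [-0.001, 0.999, -0.05, -0.0]
force: [-0.4, -0.9, -0.4]
finger_gap: -0.001
```

```bash
python3 wr.py w10;  python3 - <<'E'
from h import *
c=cams.camera("top"); cv2.imwrite("pics/top2.png",c["frame"][:,:,::-1])
for t,z in [("stock_box",0),("stock_front",.042),("spare_box",0),("spare_front",.042),("votive",0),("tealight",0),("toadstool",0)]:
    for r in cams.pinpoint(t,"top")[:1]: print(t,np.round(r["p"],2),np.round(atz(c,r["position"],z),4))
E
```

```text
14.175 [ 0.45042773 -0.33955846  0.16875427] -0.0012356170316962488 [-0.41222115 -0.87751552 -0.44812733]
[[-0.1, 0.943, 0.318, 0.531], [-0.995, -0.094, -0.033, -0.348], [-0.002, -0.32, 0.947, 0.311], [0.0, 0.0, 0.0, 1.0]]
stock_front 0.83 [196.2, 121.0] [ 0.5395 -0.2577  0.042 ]
stock_knob 0.8 [265.2, 157.3] [ 0.5093 -0.3069  0.055 ]
stock_box 0.79 [235.8, 29.2] [ 0.6059 -0.2897  0.    ]
stock_box 0.73 [ 0.6038 -0.2908  0.    ]
stock_front 0.83 [ 0.5464 -0.2589  0.042 ]
spare_box 0.79 [0.6178 0.3178 0.    ]
spare_front 0.82 [0.488  0.3388 0.042 ]
votive 0.61 [ 0.5574 -0.0575  0.    ]
toadstool 0.68 [ 0.5267 -0.3194  0.    ]
```

View pics/w10.png

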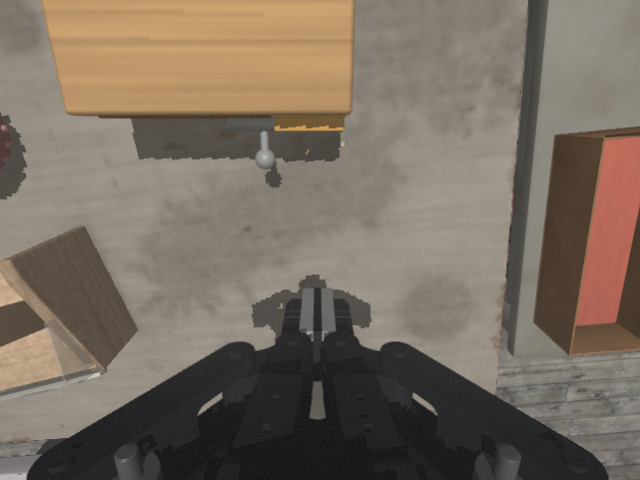

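View pics/top2.png

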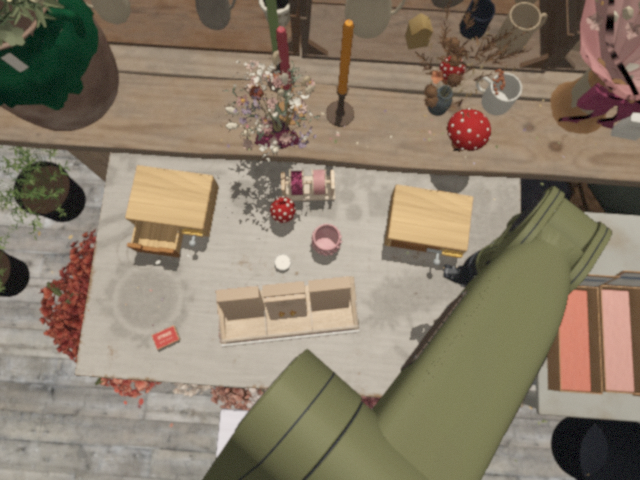

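The drawer front is flush with the box face, and the bolt bar lies over it with the knob at (265,157) in the wrist view. In the top view the small things and the empty box, still open, look the same as at the start. Nothing touches the robot.

```bash
python3 -c "
from rig import env
print(env.close_job())"
```

```text
the job is handed in; nothing more can be done
None
```

I pushed the soap drawer home with the shut fingertips, then slid that box's bolt fully across. I backed away clear and handed the job in at about 14 s of the 48 s allowed.

**Drawer:** it reached its stop, where the fingers stayed put as the push rose to about 10 N. The wrist picture shows the front flush with the box face.

**Bolt:** the knob travelled about 36 mm and came up against its stop at about 6 N. After backing away it was still across, at about (0.509, -0.307), with the bar over the drawer front.

**Soap box:** it stayed where it was, to within the few millimetres I can measure.

**Everything else:** the empty box still stands open, and by eye it and the small things are as they were in the top picture. The networks placed the empty box and the votive within about 7 mm of where they were at the start.

**Checks that failed or disagreed:**
- In the last top picture the network missed the tealight and mistook something on the soap box for the toadstool. I could only confirm those two by eye.
- I did not recheck the empty box's knob with the network at the end; it also looked unchanged by eye.
- The top camera put the soap drawer front about 7 mm farther back than the wrist camera did. I relied on the wrist camera and the contact force.

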